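# Find the lamp tin on the pooja chowki

### The arm

A 6-joint arm with a two-finger parallel gripper is mounted at the origin on the work surface. World frame = base frame: x ahead of the robot, y to its left, z up, the work surface at z = 0. Lengths are in m, angles in degrees, forces in N, time in s.
With the tool pointing down it reaches from about 0.4 to 0.825 m from the base axis. Payload 7 kg.
Tool frame: the origin (TCP) lies at the very end of the fingers, on their centre line; the grasp point (between the pads) lies hold_point_z behind it (hold_point_z is the distance from the TCP to the grasp point, in m); z points along the fingers, y is the direction in which the jaws open and shut (so a half turn about z gives the same grasp; the last joint's range is limited). The gripper opens to 88 mm and grips with 3 to 60 N. Pads are 19 mm wide; open, the fingers measure 130 mm over their backs; the gripper's body (78 mm by 193 mm) begins 47 mm behind the grasp point.
Start: joints at [-57.691, 20.546, 0.682, 0, -70.136, -16.507], TCP at [0.184, -0.649, 0.227] pointing down, gripper open.
Joint ranges: [-176.03, 176.03], [-82.01, 121.73], [-58.28, 71.71], [-173.87, 95.51], [-174.79, -0.11], [-173.66, 173.66]. Speed limits (degrees/s): [136.94, 136.94, 172.46, 180, 180, 180].

### API

Orientations are given as [roll, pitch, yaw] about the fixed x, y, z axes, in that order (R = Rz(yaw) Ry(pitch) Rx(roll)).
In Python, from plant import get_obs, snapshot, close_job, hold_point_z gives the robot as it stands. The module is installed in compiled form; this text tells all that it offers.
- The arm moves only by the tool jog_arm, never from a script. Its argument "commands" is a list of rows, each a list of 4 numbers: the shift along the world's x, y, z in mm, then the turn about the world's z in degrees. In form: [[x, y, z, turn], ...]. A call has exactly 10 rows; each row shifts and turns the commanded pose from where the row before left it; what a row does not reach is not made up. A row lasts 1/12 s, in which the tool goes at most 41.7 mm and 7.16 degrees, less where a joint would pass 70% of its speed; a pose out of reach is approached as far as the arm can. A call is refused whole if a number of a shift passes 41.7 or a number of a turn 7.16, either way. A call with a gripper value outside its range is refused whole. "fingers" is the finger opening in mm, from 0 to 87.6, set as the call begins (left out, the last holds). The fingers move at their own pace and stop on an object; the grip force is fixed at half the most. Time passes only in rows, so rows that do not move let the fingers close, or fill a call up. It gives the time, the measured TCP pose, the force and the opening at its end, in the units of the state.
- get_obs(): the state, without advancing time (a new reading comes with each control period).
- snapshot(name): name is "scene" or "top" or "wrist"; returns a dict with "image" (420x560x3 uint8, red, green, blue), "fov_y" (degrees; the focal length in pixels is half the picture's height over the tangent of half this angle, whatever the lens; pixels are square), "cx", "cy" (the principal point, pixels), "rvec" (rotation vector, rad) and "tvec" (3), from world to camera coordinates, as OpenCV has them; the wrist camera has in their place "mount" (4x4, takes a point from camera to tool coordinates, whose origin is the TCP and whose axes are the flange's). Camera axes: x right, y down, z forward; pixel columns grow to the right and rows downward; lengths in m; the calibration is good to about 2 mm. The wrist camera is an equidistant fisheye: a pixel r from the principal point sees the ray r / f radians off the axis. A picture is of the moment at which its call begins: read the wrist's pose just before it. There is no depth.
- close_job(): hands the job in, once; it reports no verdict.
The state is a dict: "clock": time; "joint_pos": joint angles; "qvel": joint speeds; "tau": joint torques, N m; "tool_pos": TCP position; "orientation": TCP orientation; "force": force on the tool from outside, world axes, zero at the start; "moment": the same for the moment, N m; "opening": finger opening in m.
Only numpy, scipy, OpenCV 4.12 (cv2) and the standard library are available. Lean on these libraries where they do the work, as an engineer would, in place of code of your own. Each camera call takes 0.05 s, during which the arm holds its last target.

### The job

The small brass oil lamp is in one of the two lidded steel tins on the chowki; the other tin holds a matchbox. Lift the lid off the shorter tin first, with the taller one still shut, and look: if the lamp is in it, lay that lid flat in the middle of the steel plate, knob up, and leave the taller tin shut; if not, put the lid back squarely where it was, then take the lid off the taller tin and lay that one in the middle of the plate, knob up. Leave the lamp where it is in its tin, and let the tins stay where they stand.

Things in the scene. Friction and masses are not known exactly. Their poses are not given: they have to be found in the camera images.
- short_lid: Loose lid of the shorter tin: steel disc 86 mm wide, 4 mm thick. Origin: centre of its underside, starts 105 mm above the work surface; z up. Wooden knob on its centre, 18 mm diameter, 4 to 32 mm above the origin. Under the disc a boss, 56 mm wide, 4 mm deep, drops into the tin's 69 mm mouth. The tin: round, steel, 76 mm wide, 55 mm tall, loose on the chowki (top 50 mm above the work surface).
- tall_lid: Loose lid of the taller tin: steel disc 86 mm wide, 4 mm thick. Origin: centre of its underside, starts 145 mm above the work surface; z up. Wooden knob on its centre, 18 mm diameter, 4 to 32 mm above the origin. Under the disc a boss, 56 mm wide, 4 mm deep, drops into the tin's 69 mm mouth. The tin: round, steel, 76 mm wide, 95 mm tall, loose on the chowki (top 50 mm above the work surface).
- plate: Shallow round steel plate lying loose on the chowki, 220 mm across the rim, 16 mm high, flat floor about 174 mm across whose upper face is 4 mm above the origin. Empty. Origin: centre of its underside; z up.
- diya: Small brass oil lamp (diya), a footed cup 44 mm across and 20 mm high with a small spout. It stands upright on the inner floor of the shorter or of the taller tin, within about 12 mm of that tin's axis, unseen while the lid is on. Origin: centre of its underside; z up.
Not all that is in view belongs to the job. What is shaped like the short_lid but pink or turquoise is not meant.

How it is judged:
By the outcome, as a careful person would: the job done as asked, in the order asked, and still so for the second after the job is handed in, with the robot touching nothing.
It also fails if it takes over 58 s, if anything falls off the work surface, if the arm or the gripper's body presses on something with over 40 N, if the wrist force passes 120 N, or if a joint passes its speed limit or range.

## Working session

There is one attempt and no reset: what is moved stays moved. The work goes in short steps, Python scripts to look and compute and a tool call to move; the robot and the scene stay as the last step left them, time stands still between calls to the robot, and variables do not carry over. Pictures are saved under pics/ and viewed, and the job is handed in when it is done.

Besides the shell and the picture viewer there is one more tool, called after "Emit:" by a JSON object that holds its "api" and its "payload", one argument or row to a line. jog_arm: Moves the arm, as the interface text tells. Its arguments: {"type":"object","properties":{"commands":{"type":"array","items":{"type":"array","items":{"type":"number"}}},"fingers":{"type":"number"}},"required":["commands"]}

```bash
mkdir -p pics; python3 - <<'E'
from plant import *
import cv2,pickle
print(hold_point_z,get_obs())
d={}
for n in("scene","top","wrist"):
    s=snapshot(n);d[n]=s
    cv2.imwrite(f"pics/{n}0.png",s["image"][:,:,::-1]);print(n,{k:v for k,v in s.items() if k!="image"})
pickle.dump(d,open("s0.pkl","wb"))
E
```

```text
0.0188 {'clock': 0.0, 'joint_pos': array([-5.76911537e+01,  2.05911913e+01,  6.33032926e-01, -1.81522760e-02,
       -7.01375593e+01, -1.65070949e+01]), 'qvel': array([ 0.05849314,  0.03882542, -0.06982948,  0.02266723, -0.02577069,
       -0.01602116]), 'tau': array([ 9.37901241e-04, -5.82718241e+01,  2.93059838e+01,  6.99734196e+00,
        6.71107948e-03, -2.29008247e-04]), 'tool_pos': array([ 0.18363253, -0.64901944,  0.22562602]), 'orientation': array([ 1.79903379e+02, -1.08380319e-02, -1.64204421e+02]), 'force': array([ 0.13054091, -0.3827062 ,  0.2704992 ]), 'moment': array([-0.0009498 ,  0.02937485, -0.05366769]), 'opening': 0.08769077770280669}
scene {'fov_y': 43.39227138026832, 'cx': 282.94010663091615, 'cy': 222.00898267991164, 'rvec': array([ 0.76132605,  2.53243617, -1.19066277]), 'tvec': array([ 0.37157246, -0.01539534,  1.64091998])}
top {'fov_y': 43.695886892061914, 'cx': 288.68429454785377, 'cy': 213.90806199089516, 'rvec': array([ 2.14308223, -2.20310913,  0.0711979 ]), 'tvec': array([-0.027529  ,  0.41558945,  1.55900057])}
wrist {'fov_y': 65.70646984690485, 'cx': 283.11914902687823, 'cy': 212.85834735570637, 'mount': array([[-3.15609871e-04, -9.59911158e-01, -2.80304245e-01,
         7.56520965e-02],
       [ 9.99999492e-01, -3.46853573e-05, -1.00717294e-03,
         3.92674284e-04],
       [ 9.57074087e-04, -2.80304420e-01,  9.59910681e-01,
        -1.58080882e-01],
       [ 0.00000000e+00,  0.00000000e+00,  0.00000000e+00,
         1.00000000e+00]])}
```

View pics/scene0.png

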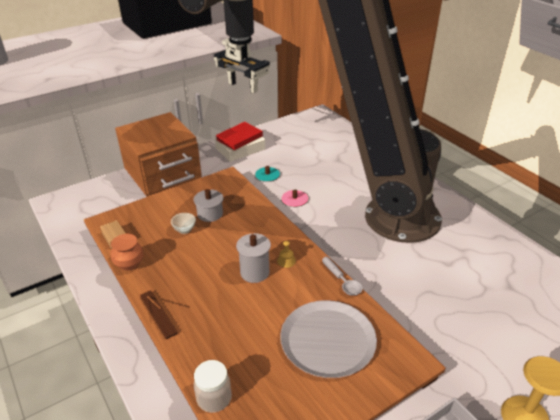

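View pics/top0.png

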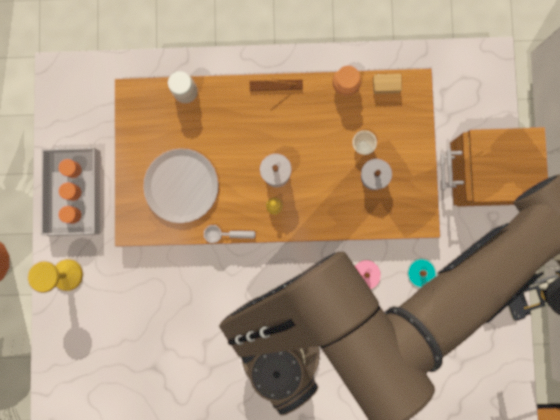

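View pics/wrist0.png

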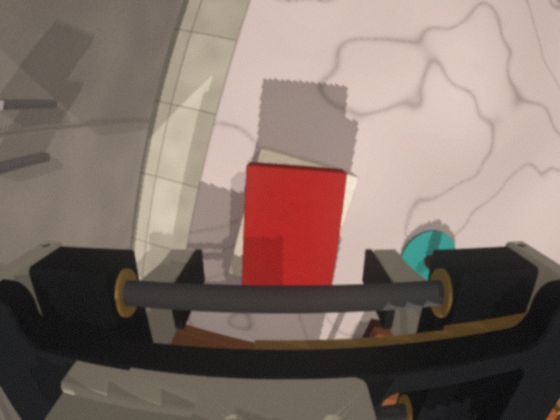

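The images show two tins: tall at top px (275,169) and scene (254,257), short at top (377,174) and scene (209,205). The lookalikes are the pink lid, top (368,275), and the turquoise lid, top (422,272). The plate is at top (181,186). Next I'll measure and crop.

```bash
cat > h.py <<'E'
import numpy as np,cv2,pickle
def cam(s):
    f=210/np.tan(np.radians(s["fov_y"]/2));R=cv2.Rodrigues(s["rvec"])[0];return f,R,np.array(s["tvec"])
def plane(s,u,v,z):
    f,R,t=cam(s);d=R.T@np.array([(u-s["cx"])/f,(v-s["cy"])/f,1]);c=-R.T@t
    return c+d*(z-c[2])/d[2]
def proj(s,p):
    f,R,t=cam(s);q=R@np.array(p)+t;return np.array([s["cx"]+f*q[0]/q[2],s["cy"]+f*q[1]/q[2]])
def tri(s1,p1,s2,p2):
    A=[];b=[]
    M=np.zeros((3,3));w=np.zeros(3)
    for s,(u,v) in((s1,p1),(s2,p2)):
        f,R,t=cam(s);d=R.T@np.array([(u-s["cx"])/f,(v-s["cy"])/f,1]);d/=np.linalg.norm(d);c=-R.T@t
        P=np.eye(3)-np.outer(d,d);M+=P;w+=P@c
    return np.linalg.solve(M,w)
from scipy.spatial.transform import Rotation as Ro
def wray(s,o,u,v):
    f=210/np.tan(np.radians(s["fov_y"]/2));m=s["mount"]
    a=np.array([u-s["cx"],v-s["cy"]]);r=np.linalg.norm(a);th=r/f
    d=np.array([*(a/r*np.sin(th)),np.cos(th)]) if r>0 else np.array([0,0,1.])
    R=Ro.from_euler("xyz",o["orientation"],degrees=True).as_matrix()
    return R@m[:3,3]+o["tool_pos"],R@m[:3,:3]@d
def wplane(s,o,u,v,z):
    c,d=wray(s,o,u,v);return c+d*(z-c[2])/d[2]
E
python3 - <<'E'
from h import *
d=pickle.load(open("s0.pkl","rb"))
T,S=d["top"],d["scene"]
def crop(s,u,v,w=36):
    return cv2.resize(s["image"][v-w:v+w,u-w:u+w,::-1],(390,390),interpolation=cv2.INTER_CUBIC)
cv2.imwrite("pics/c1.png",np.vstack([np.hstack([crop(T,275,180),crop(T,377,174)]),np.hstack([crop(S,254,250),crop(S,209,205)])])[:, :] if 0 else cv2.resize(np.vstack([np.hstack([crop(T,275,180),crop(T,377,174)]),np.hstack([crop(S,254,250),crop(S,209,205)])]),(600,600)))
def knob(s,u,v,w=14):
    im=s["image"][v-w:v+w,u-w:u+w].astype(int)
    m=((im[...,0]-im[...,2])>35)&(im.sum(2)<330)
    n,l,st,c=cv2.connectedComponentsWithStats(m.astype(np.uint8))
    return [(st[i][:5]+[u-w,v-w,0,0,0],c[i]+[u-w,v-w]) for i in range(1,n) if st[i][4]>5]
for n,s,u,v in(("tallT",T,275,169),("shortT",T,377,174),("tallS",S,254,242),("shortS",S,208,195)): print(n,knob(s,u,v))
# plate: metal mask
for n,s,u,v,w in(("T",T,181,186,50),("S",S,328,340,60)):
    im=s["image"][v-w:v+w,u-w:u+w].astype(int);m=((im[...,0]-im[...,2])<25).astype(np.uint8)
    nn,l,st,c=cv2.connectedComponentsWithStats(m);i=1+st[1:,4].argmax()
    cn=max(cv2.findContours((l==i).astype(np.uint8),0,1)[0],key=cv2.contourArea)
    e=cv2.fitEllipse(cn);print(n,st[i],e); print(plane(s,e[0][0]+u-w,e[0][1]+v-w,.066))
E
```

```text
tallT [(array([273, 166,   5,   6,  21]), array([275.0952381, 168.0952381]))]
shortT [(array([363, 160,   5,   5,  15]), array([364.33333333, 161.33333333])), (array([375, 170,   5,   6,  23]), array([377.13043478, 172.7826087 ])), (array([363, 184,   5,   4,  11]), array([364.27272727, 186.09090909])), (array([385, 186,   4,   2,   7]), array([386.71428571, 186.57142857]))]
tallS [(array([240, 228,  28,   8, 140]), array([255.47142857, 230.17857143])), (array([250, 234,   6,  12,  57]), array([252.21052632, 239.49122807]))]
shortS [(array([194, 181,  28,  18, 319]), array([207.12852665, 186.54545455])), (array([194, 204,   2,   5,   8]), array([194.375, 206.375]))]
T [  34   15   52   70 2414] ((60.314579010009766, 48.15389633178711), (45.05757141113281, 72.3004379272461), 174.651123046875)
[0.50632633 0.2436648  0.066     ]
S [  14   22   94   75 5517] ((60.21782684326172, 58.86827850341797), (73.7362289428711, 93.23665618896484), 97.5862808227539)
[0.50932067 0.28544718 0.066     ]
```

View pics/c1.png

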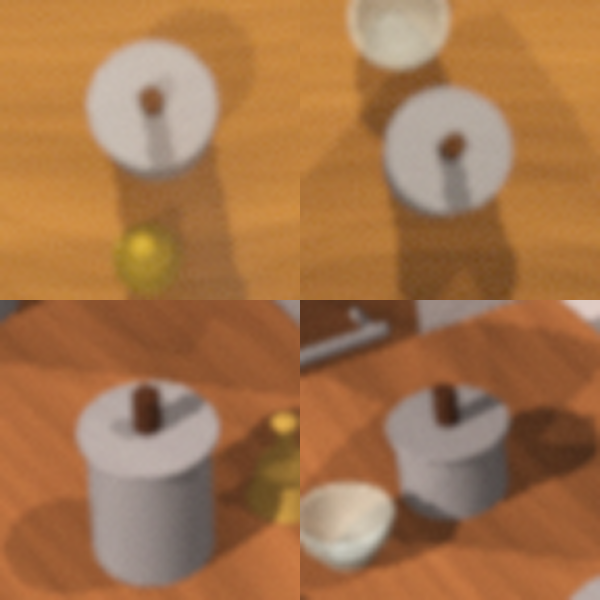

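The crop shows two steel-grey lids with brown knobs. In the top picture the tall one is at about (275,168) and the short one at (377,173). A small brass bell stands by the tall tin and a white bowl by the short one, both below lid height. Now I'll fit the discs.

```bash
python3 - <<'E'
from h import *
d=pickle.load(open("s0.pkl","rb"))
T,S=d["top"],d["scene"]
def disc(s,u,v,w,z,thr):
    im=s["image"][v-w:v+w,u-w:u+w];h=cv2.cvtColor(im,cv2.COLOR_RGB2HSV)
    m=(h[...,1]<70)&(h[...,2]>thr)
    m=cv2.morphologyEx(m.astype(np.uint8),cv2.MORPH_OPEN,np.ones((3,3)))
    nn,l,st,c=cv2.connectedComponentsWithStats(m);i=1+st[1:,4].argmax()
    cn=max(cv2.findContours((l==i).astype(np.uint8),0,1)[0],key=cv2.contourArea)
    cn=cv2.convexHull(cn)
    e=cv2.fitEllipse(cn);f,R,t=cam(s)
    p=plane(s,e[0][0]+u-w,e[0][1]+v-w,z); D=np.linalg.norm(R@p+t)
    print(np.round([e[0][0]+u-w,e[0][1]+v-w],1),np.round(e[1],1),"size mm",np.round(np.array(e[1])*D/f*1000),p.round(4))
    return p
disc(T,275,169,24,.149,100)
disc(T,377,174,20,.109,100)
for w in (55,):
  for th in(60,90): disc(T,181,186,w,.066,th)
disc(S,328,340,60,.066,60)
# knob top estimates (scene top of knob; top view)
print("tall knob tri",tri(T,(275.1,168.1),S,(252.3,238)))
print("short knob tri",tri(T,(377.1,172.8),S,(207,193)))
for p in([.4,0,.149],): pass
E
```

```text
[275.3 169.5] [30.3 31.5] size mm [84. 88.] [ 0.5286 -0.0069  0.149 ]
[375.7 173.9] [29.8 30.6] size mm [86. 88.] [ 0.5142 -0.2904  0.109 ]
[180.4 185.7] [72.7 74.4] size mm [218. 223.] [0.5027 0.2758 0.066 ]
[180.4 185.7] [72.7 74.4] size mm [218. 223.] [0.5027 0.2758 0.066 ]
[328.4 338.6] [76.1 95.7] size mm [178. 224.] [0.5086 0.2849 0.066 ]
tall knob tri [ 0.53001662 -0.00755989  0.16646581]
short knob tri [ 0.51529962 -0.29241672  0.12406446]
```

Emit:
{"api": "jog_arm", "payload": {
  "commands": [
    [10,18,15,0],
    [20,28,15,0],
    [22,28,10,0],
    [24,28,8,0],
    [25,28,5,0],
    [25,28,5,0],
    [25,28,2,0],
    [25,28,0,0],
    [25,26,0,0],
    [24,26,0,0]
  ]
}}

```text
clock: 0.98
tool_pos: [0.4097, -0.3818, 0.2866]
orientation: [180.0, 0.0, -164.2]
force: [0.5, -0.2, -0.3]
opening: 0.0878
```

Emit:
{"api": "jog_arm", "payload": {
  "commands": [
    [20,20,0,0],
    [20,20,0,0],
    [20,20,-5,0],
    [16,16,-10,0],
    [12,10,-10,0],
    [10,3,-10,0],
    [8,2,-10,0],
    [0,0,0,0],
    [0,0,0,0],
    [0,0,0,0]
  ]
}}

```text
clock: 1.82
tool_pos: [0.5143, -0.2934, 0.2416]
orientation: [-180.0, -0.0, -164.3]
force: [0.0, -0.5, 0.6]
opening: 0.0875
```

```bash
python3 - <<'E'
from plant import *
import cv2,pickle
o=get_obs();s=snapshot("wrist");t=snapshot("top")
pickle.dump((o,s,t),open("s1.pkl","wb"));print(o["tool_pos"],o["orientation"],o["force"])
cv2.imwrite("pics/w1.png",s["image"][:,:,::-1]);cv2.imwrite("pics/t1.png",t["image"][:,:,::-1])
E
```

```text
[ 0.51430768 -0.29337387  0.24163921] [-1.79993370e+02 -2.97450943e-02 -1.64251693e+02] [ 0.01346292 -0.51481608  0.57953162]
```

View pics/w1.png

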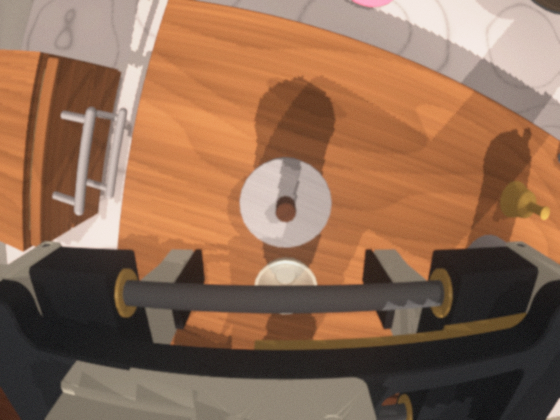

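The wrist view shows the short lid centred near (285,202) with its knob at about (286,208). I'll measure it.

```bash
cat >> h.py <<'E'
def wdisc(s,o,u,v,w,z,sat=75,thr=120):
    im=s["image"][v-w:v+w,u-w:u+w];h=cv2.cvtColor(im,cv2.COLOR_RGB2HSV)
    m=((h[...,1]<sat)&(h[...,2]>thr)).astype(np.uint8)
    m=cv2.morphologyEx(m,cv2.MORPH_OPEN,np.ones((3,3)))
    nn,l,st,c=cv2.connectedComponentsWithStats(m);i=1+st[1:,4].argmax()
    cn=cv2.convexHull(max(cv2.findContours((l==i).astype(np.uint8),0,1)[0],key=cv2.contourArea))
    P=np.array([wplane(s,o,q[0][0]+u-w,q[0][1]+v-w,z) for q in cn])
    (cx,cy),r=cv2.minEnclosingCircle((P[:,:2]*1000).astype(np.float32))
    A=np.c_[2*P[:,:2],np.ones(len(P))];x=np.linalg.lstsq(A,(P[:,:2]**2).sum(1),rcond=None)[0]
    return np.round([cx/1000,cy/1000,r/1000],4),np.round([x[0],x[1],np.sqrt(x[2]+x[0]**2+x[1]**2)],4)
E
python3 - <<'E'
from h import *
o,s,t=pickle.load(open("s1.pkl","rb"))
print(wdisc(s,o,285,202,55,.109))
print("knob",wplane(s,o,286,208,.137))
im=s["image"][180:235,250:320].astype(int);m=((im[...,0]-im[...,2])>35)&(im.sum(2)<300)
ys,xs=np.where(m);print(len(xs),np.median(xs)+250,np.median(ys)+180)
E
```

```text
(array([ 0.5143, -0.2918,  0.0432]), array([ 0.5144, -0.2914,  0.0426]))
knob [ 0.51051425 -0.29182431  0.137     ]
301 286.0 210.0
```

Emit:
{"api": "jog_arm", "payload": {
  "commands": [
    [0,2,-10,0],
    [0,0,-20,0],
    [0,0,-20,0],
    [0,0,-20,0],
    [0,0,-20,0],
    [0,0,-15,0],
    [0,0,-12,0],
    [0,0,-8,0],
    [0,0,-4,0],
    [0,0,0,0]
  ],
  "fingers": 45
}}

```text
clock: 2.75
tool_pos: [0.5143, -0.2905, 0.1118]
orientation: [180.0, -0.1, -164.2]
force: [0.2, -0.0, -0.2]
opening: 0.0452
```

```bash
python3 - <<'E'
from plant import *
import cv2
o=get_obs();print(o["tool_pos"],o["force"],o["opening"])
cv2.imwrite("pics/sc2.png",cv2.resize(snapshot("scene")["image"][140:260,140:300,::-1],(800,600)))
E
```

```text
[ 0.51426448 -0.29045848  0.11182384] [ 0.2016392  -0.01568648 -0.22282442] 0.04515812775358036
```

View pics/sc2.png

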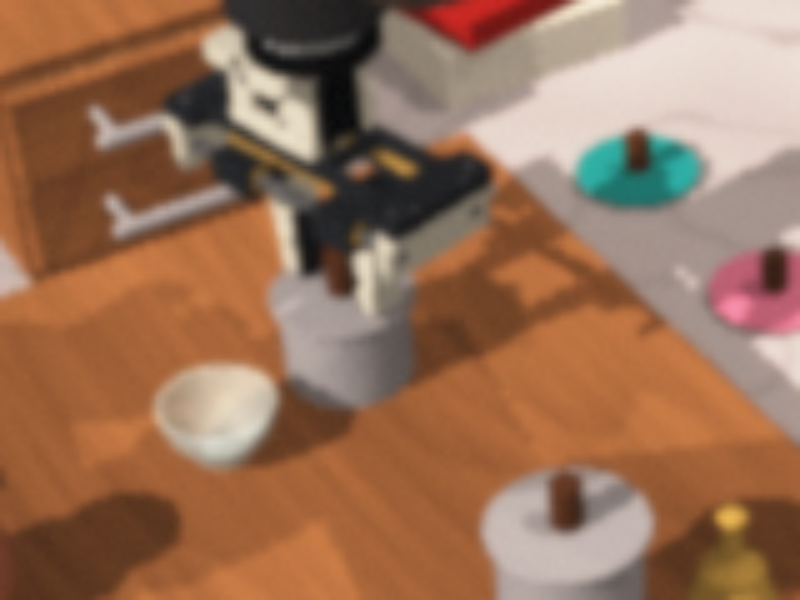

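The fingers straddle the knob, just above the lid. Closing, then lifting straight up.

Emit:
{"api": "jog_arm", "payload": {
  "commands": [
    [0,-1,0,0],
    [0,0,0,0],
    [0,0,0,0],
    [0,0,0,0],
    [0,0,0,0],
    [0,0,0,0],
    [0,0,0,0],
    [0,0,0,0],
    [0,0,0,0],
    [0,0,0,0]
  ],
  "fingers": 0
}}

```text
clock: 3.63
tool_pos: [0.515, -0.2915, 0.1129]
orientation: [-180.0, 0.0, -164.2]
force: [-1.1, 1.6, 4.7]
opening: 0.0176
```

Emit:
{"api": "jog_arm", "payload": {
  "commands": [
    [0,0,3,0],
    [0,0,5,0],
    [0,0,8,0],
    [0,0,15,0],
    [0,0,20,0],
    [0,0,20,0],
    [0,0,25,0],
    [0,0,25,0],
    [0,0,25,0],
    [0,0,14,0]
  ]
}}

```text
clock: 4.47
tool_pos: [0.5154, -0.292, 0.2765]
orientation: [-179.9, 0.2, -164.2]
force: [0.2, -0.1, -0.9]
opening: 0.0172
```

Emit:
{"api": "jog_arm", "payload": {
  "commands": [
    [5,1,0,0],
    [10,3,0,0],
    [12,4,0,0],
    [14,4,0,0],
    [12,4,0,0],
    [12,3,0,0],
    [8,2,0,0],
    [3,0,0,0],
    [0,0,0,0],
    [0,0,0,0]
  ]
}}

```text
clock: 5.3
tool_pos: [0.5907, -0.2705, 0.2722]
orientation: [180.0, -0.0, -164.2]
force: [0.5, 0.4, -1.2]
opening: 0.0174
```

```bash
python3 - <<'E'
from plant import *
import cv2,pickle
o=get_obs();s=snapshot("wrist");sc=snapshot("scene");t=snapshot("top")
pickle.dump((o,s,t,sc),open("s3.pkl","wb"));print(o["tool_pos"],o["orientation"],o["force"])
cv2.imwrite("pics/w3.png",s["image"][:,:,::-1]);cv2.imwrite("pics/sc3.png",sc["image"][:,:,::-1])
E
```

```text
[ 0.59070036 -0.27047349  0.27221747] [ 1.79982206e+02 -3.80047392e-02 -1.64193068e+02] [ 0.47748366  0.35398928 -1.22057045]
```

View pics/w3.png

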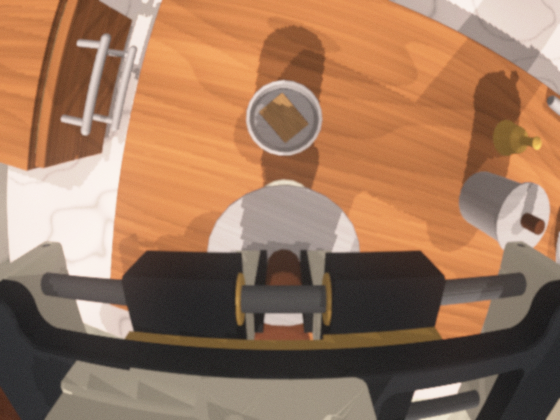

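View pics/sc3.png

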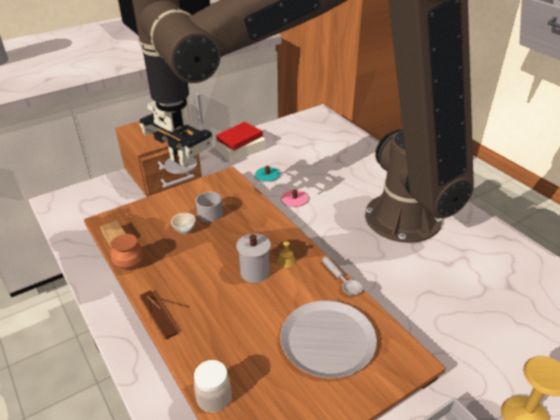

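The open tin's mouth is at wrist (284,118) and holds a brown rectangular object. I'll zoom in and measure the mouth.

```bash
python3 - <<'E'
from h import *
o,s,t,sc=pickle.load(open("s3.pkl","rb"))
cv2.imwrite("pics/z3.png",cv2.resize(s["image"][70:165,235:335,::-1],(600,570),interpolation=cv2.INTER_CUBIC))
h=cv2.cvtColor(s["image"],cv2.COLOR_RGB2HSV)
print(wdisc(s,o,284,118,45,.105))
for th in (90,100,140): print(wdisc(s,o,284,118,45,.105,90,th))
# held lid centre, at z lid top = tcp-3
print(o["tool_pos"])
E
```

```text
(array([ 0.5147, -0.2913,  0.0381]), array([ 0.5147, -0.2913,  0.0376]))
(array([ 0.5148, -0.2912,  0.0383]), array([ 0.5147, -0.2913,  0.0379]))
(array([ 0.5148, -0.2912,  0.0383]), array([ 0.5147, -0.2913,  0.0379]))
(array([ 0.5148, -0.2912,  0.0383]), array([ 0.5147, -0.2913,  0.0379]))
[ 0.59070036 -0.27047349  0.27221747]
```

View pics/z3.png

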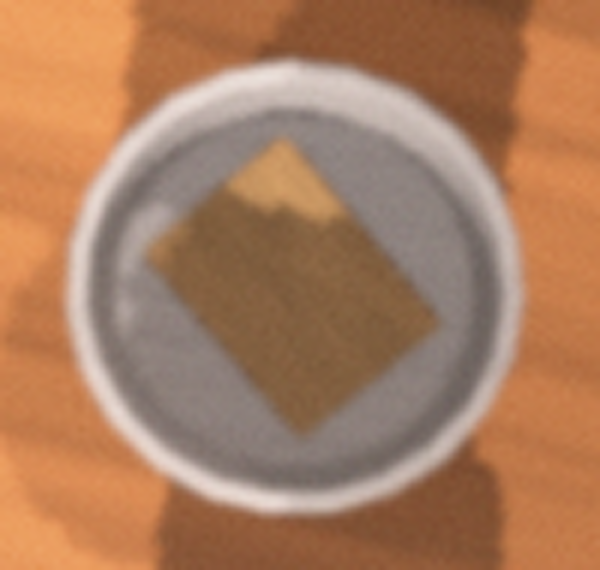

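It's a matchbox, flat and rectangular, not a lamp. I'll put the lid back exactly where it was.

Emit:
{"api": "jog_arm", "payload": {
  "commands": [
    [-5,-1,0,0],
    [-10,-3,0,0],
    [-12,-4,0,0],
    [-14,-4,0,0],
    [-12,-4,0,0],
    [-12,-3,0,0],
    [-8,-2,0,0],
    [-3,0,0,0],
    [0,0,-15,0],
    [0,0,-20,0]
  ]
}}

```text
clock: 6.28
tool_pos: [0.5156, -0.2921, 0.2394]
orientation: [-179.8, 0.2, -164.2]
force: [0.6, -0.5, -1.7]
opening: 0.0173
```

Emit:
{"api": "jog_arm", "payload": {
  "commands": [
    [0,0,-25,0],
    [0,0,-25,0],
    [0,0,-20,0],
    [0,0,-15,0],
    [0,0,-10,0],
    [0,0,-6,0],
    [0,0,-4,0],
    [0,0,0,0],
    [0,0,0,0],
    [0,0,0,0]
  ]
}}

```text
clock: 7.12
tool_pos: [0.5154, -0.2917, 0.1335]
orientation: [-179.9, 0.1, -164.2]
force: [-0.4, -0.3, -0.6]
opening: 0.0171
```

```bash
python3 - <<'E'
from plant import *
import cv2
o=get_obs();print(o["tool_pos"],o["orientation"],o["force"],o["opening"])
cv2.imwrite("pics/sc4.png",cv2.resize(snapshot("scene")["image"][140:260,140:300,::-1],(800,600)))
E
```

```text
[ 0.51539644 -0.29165572  0.13354303] [-1.79948357e+02  7.72206490e-02 -1.64186478e+02] [-0.4126285  -0.33780925 -0.58695706] 0.017106918149617067
```

View pics/sc4.png

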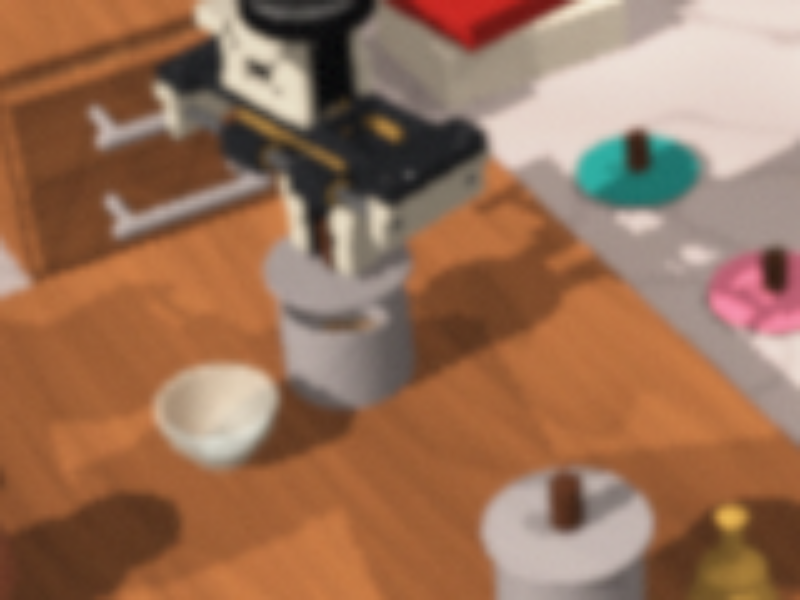

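The lid hangs level above the tin with 20 mm to go. Lowering slowly.

Emit:
{"api": "jog_arm", "payload": {
  "commands": [
    [0,0,-5,0],
    [0,0,-5,0],
    [0,0,-3,0],
    [0,0,-3,0],
    [0,0,-2,0],
    [0,0,-1,0],
    [0,0,-1,0],
    [0,0,0,0],
    [0,0,0,0],
    [0,0,0,0]
  ]
}}

```text
clock: 8.0
tool_pos: [0.5147, -0.2915, 0.1129]
orientation: [-180.0, 0.0, -164.2]
force: [-2.3, 1.2, 5.0]
opening: 0.0176
```

Emit:
{"api": "jog_arm", "payload": {
  "commands": [
    [0,0,0,0],
    [0,0,0,0],
    [0,0,0,0],
    [0,0,0,0],
    [0,0,0,0],
    [0,0,0,0],
    [0,0,0,0],
    [0,0,0,0],
    [0,0,0,0],
    [0,0,0,0]
  ],
  "fingers": 45
}}

```text
clock: 8.83
tool_pos: [0.5148, -0.2915, 0.1125]
orientation: [180.0, 0.0, -164.2]
force: [0.6, 0.1, 0.1]
opening: 0.0449
```

```bash
python3 - <<'E'
from plant import *
import cv2
o=get_obs();print(o["tool_pos"],o["orientation"],o["force"],o["opening"])
cv2.imwrite("pics/sc5.png",cv2.resize(snapshot("scene")["image"][140:260,140:300,::-1],(800,600)))
E
```

```text
[ 0.51481282 -0.29146891  0.11253358] [ 1.79999552e+02  7.42121261e-04 -1.64198583e+02] [0.64367577 0.06919246 0.14563427] 0.044875029678377386
```

View pics/sc5.png

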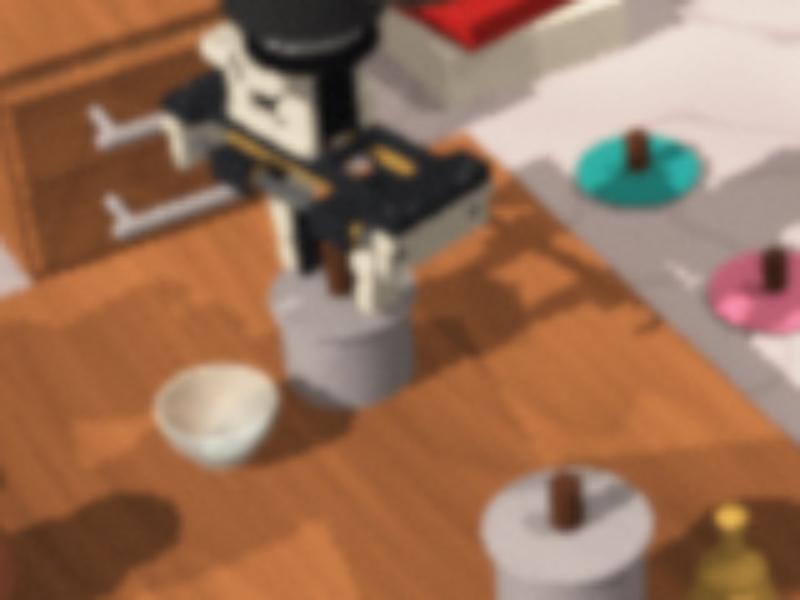

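The lid is seated and looks as it did at the start. I'll lift clear and check it from the wrist camera.

Emit:
{"api": "jog_arm", "payload": {
  "commands": [
    [0,0,4,0],
    [0,0,8,0],
    [0,0,12,0],
    [0,0,16,0],
    [0,0,20,0],
    [0,0,20,0],
    [0,0,20,0],
    [0,0,20,0],
    [0,0,10,0],
    [0,0,0,0]
  ]
}}

```text
clock: 9.72
tool_pos: [0.516, -0.292, 0.2459]
orientation: [-179.8, 0.2, -164.2]
force: [0.9, -1.0, 0.1]
opening: 0.045
```

```bash
python3 - <<'E'
from plant import *
from h import *
o=get_obs();s=snapshot("wrist");print(o["tool_pos"],o["force"])
print(wdisc(s,o,285,202,55,.109))
cv2.imwrite("pics/w6.png",s["image"][:,:,::-1])
E
```

```text
[ 0.51600945 -0.2919945   0.24590131] [ 0.86541333 -0.9883254   0.08751663]
(array([ 0.5142, -0.2915,  0.0431]), array([ 0.5143, -0.2916,  0.0427]))
```

View pics/w6.png

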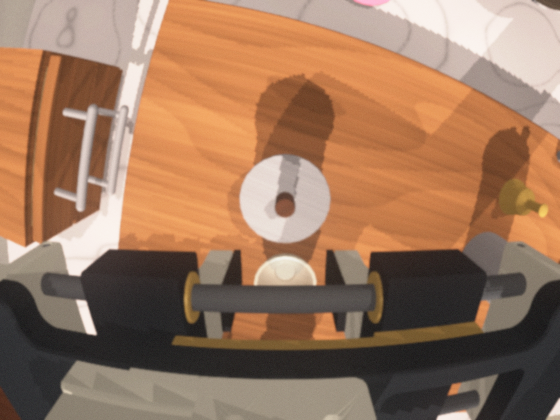

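The short lid sits at (0.514,-0.292), unchanged, with its round edge intact (wrist (285,200)). Next is the tall tin.

Emit:
{"api": "jog_arm", "payload": {
  "commands": [
    [0,10,15,0],
    [1,25,15,0],
    [2,35,5,0],
    [2,38,0,0],
    [2,38,0,0],
    [2,38,0,0],
    [2,38,0,0],
    [2,33,0,0],
    [1,20,0,0],
    [0,10,0,0]
  ]
}}

```text
clock: 10.6
tool_pos: [0.5283, -0.004, 0.2763]
orientation: [180.0, -0.1, -164.1]
force: [0.3, -0.5, 0.4]
opening: 0.0456
```

Emit:
{"api": "jog_arm", "payload": {
  "commands": [
    [0,0,0,0],
    [0,0,0,0],
    [0,0,0,0],
    [0,0,0,0],
    [0,0,0,0],
    [0,0,0,0],
    [0,0,0,0],
    [0,0,0,0],
    [0,0,0,0],
    [0,0,0,0]
  ]
}}

```text
clock: 11.43
tool_pos: [0.5288, -0.0066, 0.2776]
orientation: [-180.0, -0.0, -164.2]
force: [-0.1, 0.2, 0.1]
opening: 0.0448
```

```bash
python3 - <<'E'
from plant import *
from h import *
o=get_obs();s=snapshot("wrist");print(o["tool_pos"],o["orientation"],o["force"])
pickle.dump((o,s),open("s7.pkl","wb"))
print(wdisc(s,o,285,202,60,.149))
cv2.imwrite("pics/w7.png",s["image"][:,:,::-1])
E
```

```text
[ 0.52876737 -0.00655586  0.27756617] [-1.79999413e+02 -2.04659571e-04 -1.64202713e+02] [-0.1100349   0.2248852   0.05819465]
(array([ 0.5277, -0.0061,  0.0446]), array([ 0.5287, -0.006 ,  0.0431]))
```

View pics/w7.png

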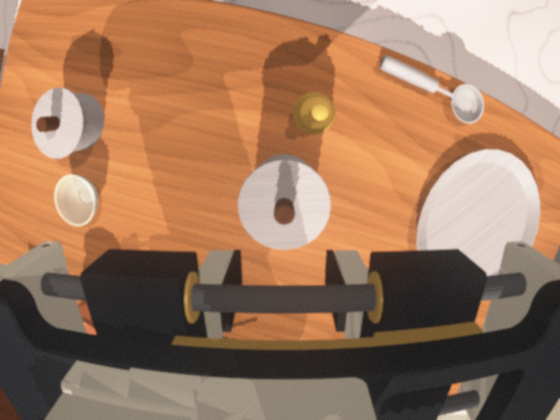

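The tall lid is centred at (0.5287,-0.006), 0.043 m radius, under the TCP. The bell at wrist (316,112) is clear of the fingers. Descending.

Emit:
{"api": "jog_arm", "payload": {
  "commands": [
    [0,0,-10,0],
    [0,0,-20,0],
    [0,0,-20,0],
    [0,0,-20,0],
    [0,0,-20,0],
    [0,0,-15,0],
    [0,0,-10,0],
    [0,0,-6,0],
    [0,0,-4,0],
    [0,0,0,0]
  ]
}}

```text
clock: 12.32
tool_pos: [0.5287, -0.0065, 0.1521]
orientation: [-180.0, -0.0, -164.2]
force: [0.5, -1.3, -0.4]
opening: 0.0451
```

Emit:
{"api": "jog_arm", "payload": {
  "commands": [
    [0,0,0,0],
    [0,0,0,0],
    [0,0,0,0],
    [0,0,0,0],
    [0,0,0,0],
    [0,0,0,0],
    [0,0,0,0],
    [0,0,0,0],
    [0,0,0,0],
    [0,0,0,0]
  ],
  "fingers": 0
}}

```text
clock: 13.15
tool_pos: [0.529, -0.0064, 0.153]
orientation: [-180.0, 0.0, -164.2]
force: [-1.6, 0.1, 5.2]
opening: 0.0169
```

Emit:
{"api": "jog_arm", "payload": {
  "commands": [
    [0,0,3,0],
    [0,0,5,0],
    [0,0,8,0],
    [0,0,12,0],
    [0,0,16,0],
    [0,0,20,0],
    [0,0,20,0],
    [0,0,20,0],
    [0,0,16,0],
    [0,0,0,0]
  ]
}}

```text
clock: 13.98
tool_pos: [0.5304, -0.0064, 0.2769]
orientation: [-180.0, 0.3, -164.2]
force: [1.2, 0.6, -0.2]
opening: 0.0169
```

Emit:
{"api": "jog_arm", "payload": {
  "commands": [
    [5,1,0,0],
    [10,3,0,0],
    [12,4,5,0],
    [14,4,5,0],
    [12,4,5,0],
    [12,3,5,0],
    [8,2,0,0],
    [3,0,0,0],
    [0,0,0,0],
    [0,0,0,0]
  ]
}}

```text
clock: 14.82
tool_pos: [0.6044, 0.0144, 0.2915]
orientation: [180.0, -0.1, -164.2]
force: [0.4, -0.5, -0.4]
opening: 0.0173
```

```bash
python3 - <<'E'
from plant import *
from h import *
o=get_obs();s=snapshot("wrist");print(o["tool_pos"],o["orientation"],o["force"])
pickle.dump((o,s),open("s8.pkl","wb"))
print(wdisc(s,o,284,118,50,.145))
cv2.imwrite("pics/w8.png",s["image"][:,:,::-1])
E
```

```text
[0.6043546  0.01439312 0.2914611 ] [ 1.79993388e+02 -1.08492857e-01 -1.64209771e+02] [ 0.42459412 -0.50514103 -0.40127646]
(array([ 0.5301, -0.0055,  0.0378]), array([ 0.5302, -0.0053,  0.0375]))
```

View pics/w8.png

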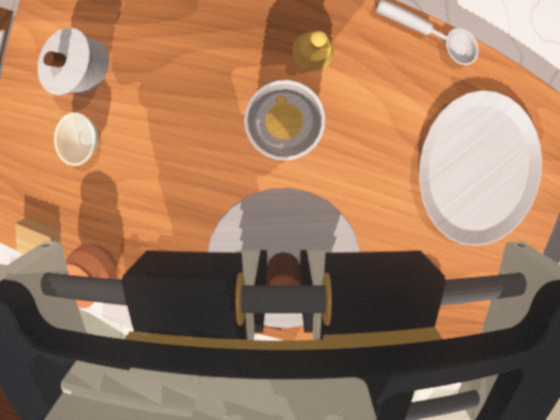

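The lamp (round, brass) is in the tall tin at wrist (284,120). The plate is at about (481,167). I'm moving so the wrist camera is over the plate.

Emit:
{"api": "jog_arm", "payload": {
  "commands": [
    [0,10,0,0],
    [0,22,0,0],
    [1,34,0,0],
    [1,36,0,0],
    [1,36,0,0],
    [1,36,0,0],
    [1,36,0,0],
    [1,34,0,0],
    [0,24,0,0],
    [0,15,0,0]
  ]
}}

```text
clock: 15.7
tool_pos: [0.6098, 0.3006, 0.2923]
orientation: [180.0, -0.0, -164.1]
force: [-0.2, -0.4, -1.2]
opening: 0.0172
```

Emit:
{"api": "jog_arm", "payload": {
  "commands": [
    [0,0,0,0],
    [0,0,0,0],
    [0,0,0,0],
    [0,0,0,0],
    [0,0,0,0],
    [0,0,0,0],
    [0,0,0,0],
    [0,0,0,0],
    [0,0,0,0],
    [0,0,0,0]
  ]
}}

```text
clock: 16.53
tool_pos: [0.6108, 0.2974, 0.2926]
orientation: [180.0, -0.0, -164.2]
force: [-0.0, 0.0, -1.3]
opening: 0.0174
```

```bash
python3 - <<'E'
from plant import *
from h import *
o=get_obs();s=snapshot("wrist");print(o["tool_pos"],o["orientation"],o["force"])
pickle.dump((o,s),open("s9.pkl","wb"))
cv2.imwrite("pics/w9.png",s["image"][:,:,::-1])
E
```

```text
[0.6108199  0.2974095  0.29255212] [ 1.79999920e+02 -8.08700456e-04 -1.64206753e+02] [-0.01367711  0.00666139 -1.28537887]
```

View pics/w9.png

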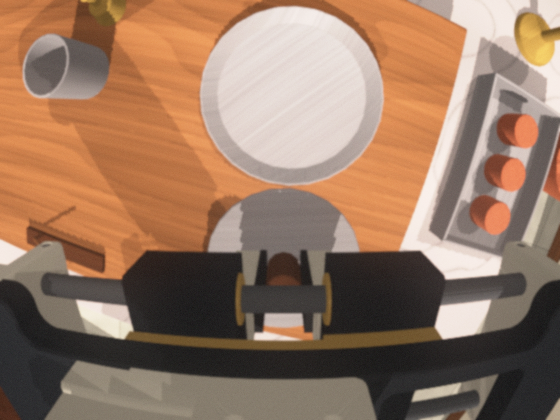

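```bash
python3 - <<'E'
from h import *
o,s=pickle.load(open("s9.pkl","rb"))
h=cv2.cvtColor(s["image"],cv2.COLOR_RGB2HSV)
def fit(P):
    A=np.c_[2*P[:,:2],np.ones(len(P))];x=np.linalg.lstsq(A,(P[:,:2]**2).sum(1),rcond=None)[0];c=np.array([x[0],x[1],np.sqrt(x[2]+x[0]**2+x[1]**2)])
    return c.round(4),np.abs(np.linalg.norm(P[:,:2]-c[:2],axis=1)-c[2]).max().round(4)
for thr in(90,120):
    m=((h[...,1]<75)&(h[...,2]>thr)).astype(np.uint8);m[186:]=0;m[:,:190]=0;m[:,395:]=0
    m=cv2.morphologyEx(m,cv2.MORPH_OPEN,np.ones((5,5)))
    n,l,st,c=cv2.connectedComponentsWithStats(m);i=1+st[1:,4].argmax();print(st[i])
    cn=cv2.convexHull(max(cv2.findContours((l==i).astype(np.uint8),0,1)[0],key=cv2.contourArea))
    P=np.array([wplane(s,o,*q[0],.066) for q in cn]);print("rim",fit(P))
# floor: bright zone
for thr in(185,195,205):
    m=((h[...,1]<75)&(h[...,2]>thr)).astype(np.uint8);m[186:]=0;m[:,:200]=0;m[:,385:]=0
    m=cv2.morphologyEx(cv2.medianBlur(m*255,7),cv2.MORPH_OPEN,np.ones((9,9)))
    n,l,st,c=cv2.connectedComponentsWithStats(m);i=1+st[1:,4].argmax()
    cn=cv2.convexHull(max(cv2.findContours((l==i).astype(np.uint8),0,1)[0],key=cv2.contourArea))
    P=np.array([wplane(s,o,*q[0],.054) for q in cn]);print("floor",thr,st[i],fit(P))
E
```

```text
[  200     6   183   179 25773]
rim (array([0.5039, 0.278 , 0.1093]), np.float64(0.0006))
[  200     6   183   179 25773]
rim (array([0.5039, 0.278 , 0.1093]), np.float64(0.0006))
floor 185 [  200     6   183   163 22888] (array([0.495 , 0.2752, 0.1077]), np.float64(0.0085))
floor 195 [  200     7   183   161 21696] (array([0.4919, 0.2736, 0.1049]), np.float64(0.0089))
floor 205 [  202     7   177   161 20894] (array([0.4907, 0.2729, 0.1027]), np.float64(0.007))
```

The plate centre is (0.504,0.278) with a fitted radius of 0.109, as specified. Moving over it and down.

Emit:
{"api": "jog_arm", "payload": {
  "commands": [
    [-6,-1,0,0],
    [-12,-2,0,0],
    [-15,-3,-5,0],
    [-16,-3,-10,0],
    [-16,-3,-10,0],
    [-15,-3,-15,0],
    [-13,-2,-15,0],
    [-9,-1,-15,0],
    [-5,-1,-15,0],
    [0,0,-15,0]
  ]
}}

```text
clock: 17.42
tool_pos: [0.5024, 0.2783, 0.1925]
orientation: [180.0, 0.0, -164.2]
force: [-0.0, 0.5, -1.6]
opening: 0.0172
```

Emit:
{"api": "jog_arm", "payload": {
  "commands": [
    [0,0,-20,0],
    [0,0,-20,0],
    [0,0,-20,0],
    [0,0,-18,0],
    [0,0,-14,0],
    [0,0,-10,0],
    [0,0,-5,0],
    [0,0,0,0],
    [0,0,0,0],
    [0,0,0,0]
  ]
}}

```text
clock: 18.25
tool_pos: [0.5043, 0.279, 0.0866]
orientation: [180.0, 0.1, -164.2]
force: [0.2, 0.6, -0.4]
opening: 0.017
```

```bash
python3 - <<'E'
from plant import *
import cv2
o=get_obs();print(o["tool_pos"],o["orientation"],o["force"],o["opening"])
cv2.imwrite("pics/sc10.png",cv2.resize(snapshot("scene")["image"][240:405,225:445,::-1],(800,600)))
E
```

```text
[0.5042719  0.27897387 0.08656273] [ 1.79962264e+02  8.27140869e-02 -1.64186284e+02] [ 0.15200343  0.64482785 -0.3534625 ] 0.01702367112294872
```

View pics/sc10.png

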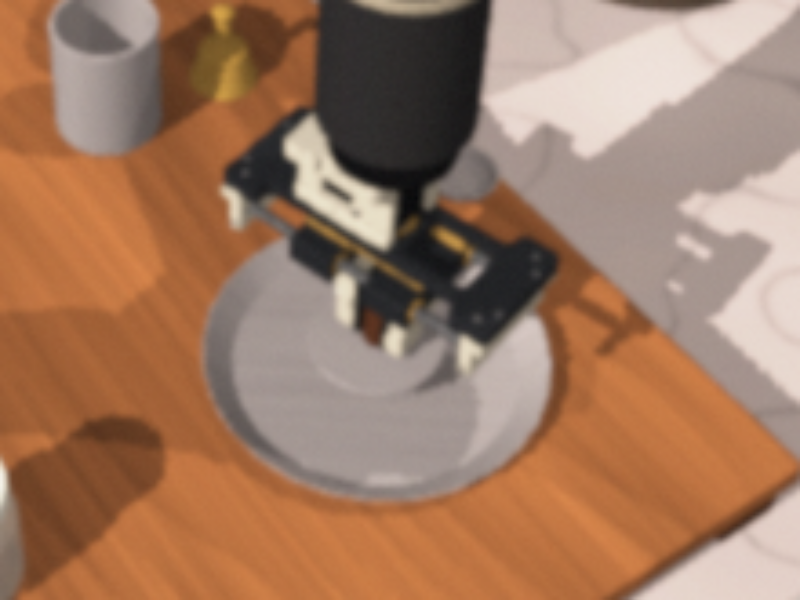

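The lid hovers level over the plate's middle. Lowering the last 20 mm gently.

Emit:
{"api": "jog_arm", "payload": {
  "commands": [
    [0,0,-5,0],
    [0,0,-4,0],
    [0,0,-3,0],
    [0,0,-3,0],
    [0,0,-2,0],
    [0,0,-1,0],
    [0,0,-1,0],
    [0,0,-0.5,0],
    [0,0,0,0],
    [0,0,0,0]
  ]
}}

```text
clock: 19.13
tool_pos: [0.5039, 0.2786, 0.0661]
orientation: [180.0, 0.0, -164.2]
force: [-0.1, -0.2, -1.2]
opening: 0.0171
```

Emit:
{"api": "jog_arm", "payload": {
  "commands": [
    [0,0,-0.5,0],
    [0,0,0,0],
    [0,0,-0.5,0],
    [0,0,0,0],
    [0,0,-0.5,0],
    [0,0,0,0],
    [0,0,0,0],
    [0,0,0,0],
    [0,0,0,0],
    [0,0,0,0]
  ]
}}

```text
clock: 19.97
tool_pos: [0.5039, 0.2786, 0.0659]
orientation: [180.0, 0.0, -164.2]
force: [-6.0, -1.5, 13.2]
opening: 0.0172
```

Contact: 13 N upward. Opening to release, then rising.

Emit:
{"api": "jog_arm", "payload": {
  "commands": [
    [0,0,0.5,0],
    [0,0,0,0],
    [0,0,0,0],
    [0,0,0,0],
    [0,0,0,0],
    [0,0,0,0],
    [0,0,0,0],
    [0,0,0,0],
    [0,0,0,0],
    [0,0,0,0]
  ],
  "fingers": 45
}}

```text
clock: 20.8
tool_pos: [0.5038, 0.2785, 0.065]
orientation: [-180.0, -0.0, -164.2]
force: [-0.3, 0.4, -0.2]
opening: 0.0448
```

Emit:
{"api": "jog_arm", "payload": {
  "commands": [
    [0,0,4,0],
    [0,0,8,0],
    [0,0,15,0],
    [0,0,20,0],
    [0,0,25,0],
    [0,0,30,0],
    [0,0,30,0],
    [0,0,30,0],
    [0,0,20,0],
    [0,0,10,0]
  ]
}}

```text
clock: 21.63
tool_pos: [0.5048, 0.2791, 0.2615]
orientation: [179.9, 0.3, -164.2]
force: [0.4, -1.4, -0.2]
opening: 0.0449
```

Emit:
{"api": "jog_arm", "payload": {
  "commands": [
    [15,3,0,0],
    [20,3,0,0],
    [20,3,0,0],
    [20,4,0,0],
    [15,3,0,0],
    [10,2,0,0],
    [5,1,0,0],
    [0,0,0,0],
    [0,0,0,0],
    [0,0,0,0]
  ]
}}

```text
clock: 22.47
tool_pos: [0.6081, 0.2974, 0.2573]
orientation: [180.0, -0.0, -164.2]
force: [-0.1, -0.1, 0.5]
opening: 0.0448
```

```bash
python3 - <<'E'
from plant import *
from h import *
o=get_obs();s=snapshot("wrist");sc=snapshot("scene");print(o["tool_pos"],o["orientation"],o["force"])
pickle.dump((o,s,sc),open("s11.pkl","wb"))
cv2.imwrite("pics/w11.png",s["image"][:,:,::-1]);cv2.imwrite("pics/sc11.png",sc["image"][:,:,::-1])
E
```

```text
[0.60810935 0.2974397  0.25728179] [ 1.79989696e+02 -2.05236213e-03 -1.64186265e+02] [-0.09752344 -0.13362308  0.51507595]
```

View pics/w11.png

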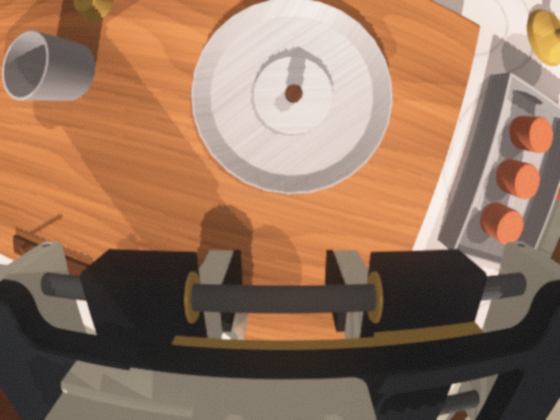

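View pics/sc11.png

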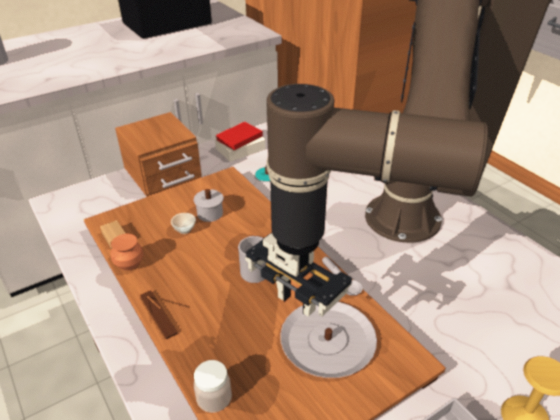

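The lid lies knob-up at wrist (293,93), mid-plate (plate spans columns 192-392). The short tin is shut in the scene view. I'll put numbers on it.

```bash
python3 - <<'E'
from h import *
o,s,sc=pickle.load(open("s11.pkl","rb"))
im=s["image"][70:115,270:315].astype(int);m=((im[...,0]-im[...,2])>35)&(im.sum(2)<330)
ys,xs=np.where(m);u,v=xs.mean()+270,ys.mean()+70;print("knob top",len(xs),wplane(s,o,u,v,.088)[:2])
g=cv2.cvtColor(s["image"],cv2.COLOR_RGB2HSV)
m=((g[...,1]<75)&(g[...,2]>90)).astype(np.uint8);m[200:]=0;m[:,:180]=0;m[:,400:]=0
m=cv2.morphologyEx(m,cv2.MORPH_OPEN,np.ones((5,5)));n,l,st,c=cv2.connectedComponentsWithStats(m);i=1+st[1:,4].argmax();print(st[i])
cn=cv2.convexHull(max(cv2.findContours((l==i).astype(np.uint8),0,1)[0],key=cv2.contourArea))
P=np.array([wplane(s,o,*q[0],.066) for q in cn if q[0][1]>3]);A=np.c_[2*P[:,:2],np.ones(len(P))];x=np.linalg.lstsq(A,(P[:,:2]**2).sum(1),rcond=None)[0];print("plate",x[:2],np.sqrt(x[2]+x[0]**2+x[1]**2))
for a in((252,93),(334,93),(293,51),(293,135)): print(wplane(s,o,*a,.062)[:2])
cv2.imwrite("pics/z11.png",cv2.resize(s["image"][0:200,185:400,::-1],(645,600),interpolation=cv2.INTER_CUBIC))
cv2.imwrite("pics/z12.png",cv2.resize(sc["image"][180:300,180:300,::-1],(600,600),interpolation=cv2.INTER_CUBIC))
E
```

```text
knob top 214 [0.50575505 0.27890002]
[  191     0   201   194 30610]
plate [0.50401128 0.27795634] 0.10931429777232682
[0.51517916 0.23664023]
[0.49061261 0.32107573]
[0.45860785 0.26617076]
[0.54757068 0.29144836]
```

View pics/z11.png

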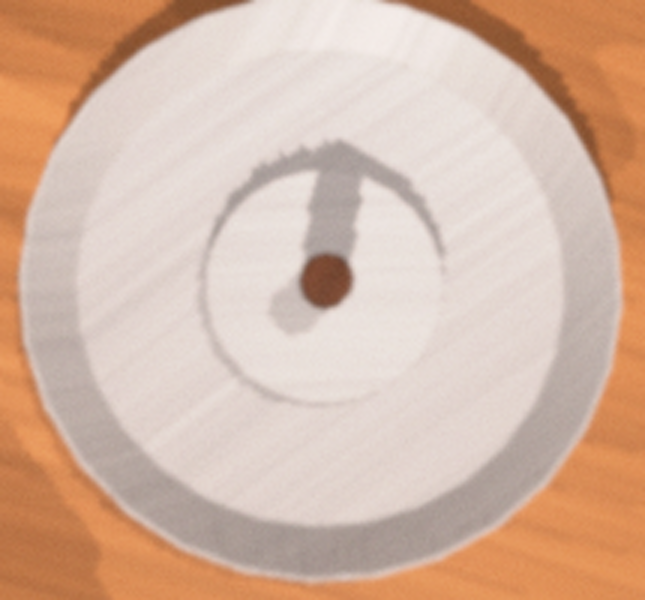

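View pics/z12.png

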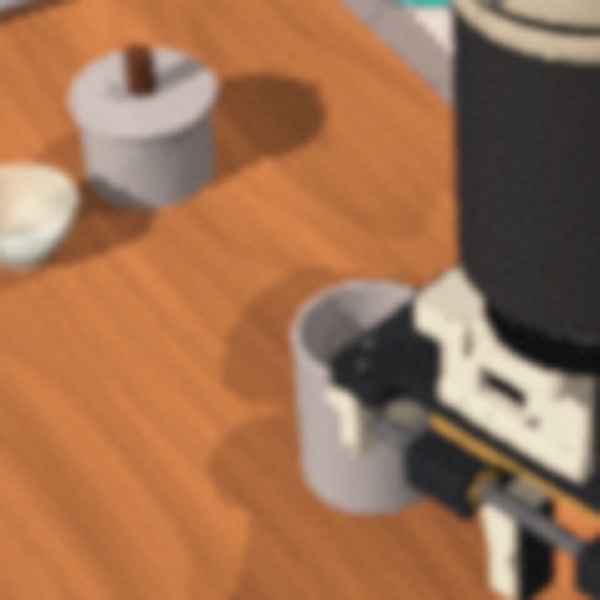

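The lid is within about 1 to 2 mm of the plate's centre, flat and knob up. The short lid is seated square, and the robot is touching nothing. Handing in.

```bash
python3 -c "
from plant import *
print(get_obs()['force'],close_job())"
```

```text
the job is handed in; nothing more can be done
[-0.91514127  0.37120614 -0.28826623] None
```

The lamp was in the taller tin, so that tin's lid now lies in the middle of the steel plate, knob up. The shorter tin is shut again.

I opened the shorter tin first, with the taller one still shut, and the wrist camera showed only the matchbox. I put that lid back, then lifted the taller tin's lid and saw the brass lamp inside. I left the lamp where it was. The job was handed in at about 23 s.

**Last checks:**
- **Short lid:** it is at (0.5143, -0.2916) against (0.5144, -0.2914) before I moved it, and it looks level and seated in the scene camera.
- **Tall lid on the plate:** its edge points put the centre at about (0.503, 0.279). The plate centre measured (0.504, 0.278) both before and after, so the lid is within about 1–2 mm of the middle.
- **Knob reading:** the knob top gave 0.506 in x, about 3 mm from the edge points, which is close to the 2 mm camera calibration error.
- **Tall tin:** its mouth measured 1.5 mm in x from where the lid had been, also within the calibration error. I did not re-measure the tin after placing the lid.
- **Forces:** the most I saw was 13 N on the tool while setting the lid down, and about 1 N with nothing touched at hand-in.

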